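Hold the laminator's jam release open with its keyed shaft

ROBOT

A 6-joint arm with a two-finger parallel gripper is mounted at the origin on the work surface. World frame = base frame: x ahead of the robot, y to its left, z up, the work surface at z = 0. Lengths are in mm, angles in rad, forces in N, time in s.
With the tool pointing down it reaches from about 300 to 775 mm from the base axis. Payload 14.6 kg.
Tool frame: the origin (TCP) lies midway between the tips of the shut fingers; the grasp point (between the pads) lies 19 mm behind it; y points along the fingers, x is the direction in which the jaws open and shut, and the axes are right-handed (so a half turn about y gives the same grasp; the last joint's range is limited). The gripper opens to 94 mm and grips with 3 to 60 N. Pads are 16 mm wide; open, the fingers measure 119 mm over their backs; the gripper's body (75 mm by 177 mm) begins 78 mm behind the grasp point.
Start: joints at [1.186, 0.3, 1.521, -0, 1.321, -0.067], TCP at [171.86, 522.449, 205.446] pointing down, gripper open.
Joint ranges: [-3.03, 3.03], [-0.79, 2.21], [0.23, 2.52], [-1.04, 4.18], [0, 3.07], [-2.55, 2.55]. Speed limits (rad/s): [2.22, 2.22, 2.57, 3.14, 3.14, 3.14].

INTERFACE

Orientations are given as [roll, pitch, yaw] about the fixed x, y, z axes, in that order (R = Rz(yaw) Ry(pitch) Rx(roll)).
In Python, from cell import manip gives the robot as it stands.
- The arm moves only by the tool servo_tool, never from a script. Its argument "commands" is a list of rows, each an object with "dp": the shift along the tool's x, y, z in mm, a list of three; "turn": the turn, a rotation vector about the tool's x, y, z in degrees, a list of three. A call has 1 to 5 rows; each row is the pose to reach, as a shift and turn from the pose measured when the call began, along the tool's axes at that moment; what a row does not reach only later rows make up. A row lasts 1/12 s, in which the tool goes at most 41.7 mm and 7.16 degrees, less where a joint would pass 70% of its speed; a pose out of reach is approached as far as the arm can. A call with a gripper value outside its range is refused whole. "grip" is the gripper command: -1 is fully open, 1 is shut, values between are in proportion, set as the call begins (left out, the last holds). The fingers move at their own pace and stop on an object; "force" is the grip in N (left out, the last holds). Time passes only in rows, so rows that repeat a pose let the fingers close. It gives the time, the measured TCP pose, the force and the opening at its end, in the units of the state.
- manip.read_state(): the state, without advancing time (a new reading comes with each control period).
- manip.camera(name): name is "side" or "top"; returns a dict with "img" (420x560x3 uint8, red, green, blue), "depth" (420x560 float32, mm along the optical axis (not along the pixel's ray), 0 where there is no reading), "K" (3x3 intrinsics, pixels), "R" (3x3) and "t" (3): a world point X has camera coordinates R X + t. Camera axes: x right, y down, z forward; pixel columns grow to the right and rows downward; lengths in mm; the calibration is good to about 2 mm. A picture is of the moment at which its call begins.
- manip.sign_off(): hands the job in, once; it reports no verdict.
The state is a dict: "clock": time; "joints": joint angles; "qd": joint speeds; "effort": joint torques, N m; "eef_pos": TCP position; "eef_rot": TCP orientation; "wrist_force": force on the tool from outside, world axes, zero at the start; "moment": the same for the moment, N m; "finger_gap": finger opening in mm.
Only numpy, scipy, OpenCV 4.12 (cv2) and the standard library are available. Lean on these libraries where they do the work, as an engineer would, in place of code of your own. Each camera call takes 0.05 s, during which the arm holds its last target.

TASK

Slide the orange-handled release key out of the open end of its slotted stand, put its shaft into the steel hub on top of the laminator and turn it until the key slips into the keyway, then push it fully home against the spring, collar flush on the hub. Finish while still gripping the key and holding it down; leave the other things on the desk where they are.

Things in the scene. Friction and masses are not known exactly. Their poses are not given: they have to be found in the camera images.
- key_grip (a point): Centre of the release key's orange wing grip, on the key's axis, 93 mm above its tip. z up along the shaft. Grip 50 mm wide (x), 14 mm thick (y, flat faces), 42 mm tall (72 to 114 mm above the tip). +x is the side of the feather and of a white mark on top of the wing; in the stand it points roughly to the closed end.
- key_tip (a point): Bottom end of the key's round steel shaft (16 mm thick, 50 mm long, lowest 8 mm tapering to 10 mm), on its axis; axes as key_grip. The feather is a dark bar on the shaft's +x side, 6 mm wide, reaching 14 mm from the axis, from 12 to 40 mm above the tip.
- release_key: The whole loose key, upright, about 0.16 kg; origin and axes as key_tip. Above the shaft: a round collar 36 mm wide, 50 to 58 mm above the tip, then a stem 14 mm thick up to the wing grip.
- key_stand: Fixed aluminium stand, 95 x 80 mm, 77 mm tall; origin under its middle, z up. A T-slot runs along its x, open at the -x end (roughly towards the robot), walled at x = 35 mm. The key's collar rests on a slotted shelf 60 mm above the table (x -45 to 35 mm, slot 21 mm wide, side walls 46 mm apart), its axis near x = 12 mm, y = 0, its tip 10 mm above the table.
- stand_lips (a point): On the stand's middle line, at the front end of the two lips (stand x = -20 mm), level with their top, 77 mm above the table; axes as key_stand. The lips are 22 mm apart and 5 mm thick, and overhang the collar with 4 mm of play: the key cannot be lifted out. It must slide along -x until its axis is more than 18 mm in front of this point.
- hub_mouth (a point): Centre of the mouth of the fixed steel release hub on the laminator (eight-sided, 48 mm wide, blue rim), level with its flat top, 82 mm above the table. z up; x and y are the LAMINATOR's. Bore 18.6 mm wide; keyway on one side, a notch 10 mm wide reaching 16.5 mm from the axis, with a white dash on the rim beside it. Its direction varies: up to 0.5 rad either way of this x axis.
- laminator: Fixed white desk laminator, 130 x 340 mm, 70 mm tall, hub at its local (0, 100 mm); origin under its middle, x away from its feed slot. With the feather not over the keyway the key enters the hub 12 mm and the feather rests on the hub's top; in line within about 0.15 rad it slips on down. The collar lies on the hub when the tip is 50 mm below the mouth.
- release (a joint): Spring plunger in the hub, m pushed down: 0 at rest (its top 36 mm below the mouth), 0.014 when the key's collar lies on the hub. It pushes back with about 5 N at first and 12 N at 0.014, and lifts the key again if it is let go.
- mug: blue mug, 80 mm wide, 90 mm tall, loose bystander; origin at the centre of its underside.
- jar: clear snack jar with black lid, 100 mm wide, 122 mm tall, loose bystander; origin at the centre of its underside.
- stapler: red and black stapler, 40 x 140 mm, 57 mm tall, loose bystander; origin at the centre of its underside.
- tape_dispenser: black tape dispenser with yellow roll, 130 x 54 mm, 87 mm tall, loose bystander; origin at the centre of its underside.
- bottle: blue bottle, 66 mm wide, 160 mm tall, loose bystander; origin at the centre of its underside.
- notebook: red notebook, 100 x 140 mm, 20 mm thick, loose bystander; origin at the centre of its underside.
Not all that is in view belongs to the job. What is shaped like the release_key but green or turquoise is not meant.

How it is judged (in metres and radians):
On the way, in this order (a step that is already met when the one before it is completed fails the run):
1. the gripped key has been slid out past the lips of its stand (x of key_tip in the frame of key_stand below -0.038 m and contact force between the fingers and release_key above 0.5 N), for 0.1 s.
2. the feather has slipped into the hub's keyway (tip more than 20 mm below the mouth) (horizontal distance between key_tip and hub_mouth below 0.004 m and z of key_tip in the frame of hub_mouth below -0.02 m), for 0.1 s.
At the end, for the whole second after the job is handed in: The key is upright in the hub (within 4 mm of its axis, under 0.08 rad of tilt), its collar within 2.5 mm of the hub's top, the spring plunger pushed down more than 11.5 mm, and the fingers still grip the key with more than 2 N (horizontal distance between key_tip and hub_mouth below 0.004 m and z of key_tip in the frame of hub_mouth below -0.0475 m and value of joint release above 0.0115 m and angle between key_tip's own z axis and vertical below 0.08 rad and contact force between the fingers and release_key above 2 N); the arm keeps its last pose, push and grip.
It fails at once if a bystander on the desk is moved by more than 40 mm (distance of any of mug, jar, stapler, tape_dispenser, bottle, notebook from where it was at the start of the episode above 0.04 m).
It also fails if it takes over 58 s, if anything falls off the work surface, if the arm or the gripper's body presses on something with over 40 N, if the wrist force passes 120 N, or if a joint passes its speed limit or range.

## Working session

There is one attempt and no reset: what is moved stays moved. The work goes in short steps, Python scripts to look and compute and a tool call to move; the robot and the scene stay as the last step left them, time stands still between calls to the robot, and variables do not carry over. Pictures are saved under pics/ and viewed, and the job is handed in when it is done.

Besides the shell and the picture viewer there is one more tool, called after "Request:" by a JSON object that holds its "fn" and its "kwargs". servo_tool: Moves the arm, as the interface text tells. Its arguments: {"type":"object","properties":{"commands":{"type":"array","items":{"type":"object","properties":{"dp":{"type":"array","items":{"type":"number"}},"turn":{"type":"array","items":{"type":"number"}}}}},"grip":{"type":"number"},"force":{"type":"number"}},"required":["commands"]}

```bash
ls; mkdir -p pics; cat > h.py <<'E'
import numpy as np, cv2
from cell import manip
def cap(name):
    c=manip.camera(name); c['K']=np.array(c['K']);c['R']=np.array(c['R']);c['t']=np.array(c['t']).ravel(); return c
def save(img,fn): cv2.imwrite('pics/'+fn,cv2.cvtColor(img,cv2.COLOR_RGB2BGR))
def plane(c,u,v,z):
    d=c['R'].T@np.linalg.inv(c['K'])@np.array([u,v,1.]); o=-c['R'].T@c['t']; return o+d*(z-o[2])/d[2]
def dep(c,u,v):
    d=c['depth'][int(v),int(u)]; return c['R'].T@(np.linalg.inv(c['K'])@np.array([u,v,1.])*d-c['t'])
def proj(c,X):
    p=c['K']@(c['R']@np.array(X,float)+c['t']); return p[:2]/p[2]
def tri(c1,p1,c2,p2):
    A=[];b=[]
    for c,p in((c1,p1),(c2,p2)):
        d=c['R'].T@np.linalg.inv(c['K'])@np.array([p[0],p[1],1.]); d/=np.linalg.norm(d); o=-c['R'].T@c['t']
        M=np.eye(3)-np.outer(d,d); A.append(M); b.append(M@o)
    return np.linalg.lstsq(np.vstack(A),np.hstack(b),rcond=None)[0]
E
python3 - <<'E'
from h import *
import pickle
s=manip.read_state(); print(s)
for n in('top','side'):
    c=cap(n); save(c['img'],n+'0.png'); pickle.dump(c,open(n+'0.pkl','wb')); print(n,c['K'],-c['R'].T@c['t'],c['R'])
E
```

```text
pics
{'clock': 0.0, 'joints': array([ 1.18638578e+00,  3.00459067e-01,  1.52161468e+00, -4.26700121e-06,
        1.32068279e+00, -6.66001830e-02]), 'qd': array([-1.21845204e-03,  5.53070192e-05, -3.05888973e-04,  8.89307862e-04,
        5.86135009e-04,  7.63634642e-04]), 'effort': array([ 1.86641641e-04, -5.31804943e+01, -3.52735984e+01,  7.08134053e-02,
        2.44095846e-02, -1.30118678e-04]), 'eef_pos': array([171.76954858, 522.20255458, 204.87871391]), 'eef_rot': array([-1.57072299e+00,  1.16157665e-03,  1.25298706e+00]), 'wrist_force': array([-1.68061015, -0.58468357, -0.38280195]), 'moment': array([-0.02312875, -0.00417409,  0.0316051 ]), 'finger_gap': 93.78917800638453}
top [[538.68381793   0.         273.03671808]
 [  0.         538.68381793 219.98256711]
 [  0.           0.           1.        ]] [ 346.6617608    44.82580462 1400.40641548] [[ 0.01069894 -0.99993864 -0.00287372]
 [-0.99008694 -0.01019094 -0.1400857 ]
 [ 0.14004782  0.004344   -0.99013521]]
side [[532.86791708   0.         270.58652678]
 [  0.         532.86791708 209.35828305]
 [  0.           0.           1.        ]] [126.24913593 995.95965469 823.44860676] [[-0.90724285 -0.41996973  0.02314815]
 [-0.26338998  0.52435866 -0.80973682]
 [ 0.32792702 -0.74072493 -0.58633646]]
```

View pics/top0.png

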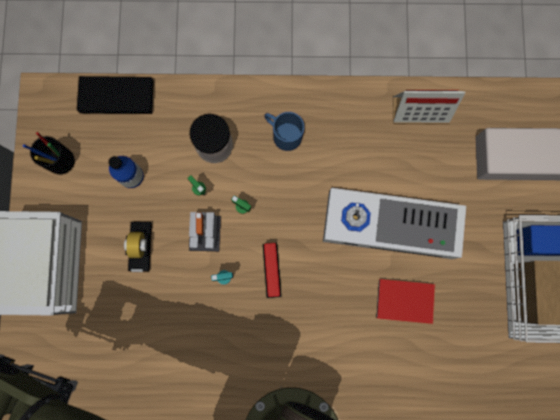

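View pics/side0.png

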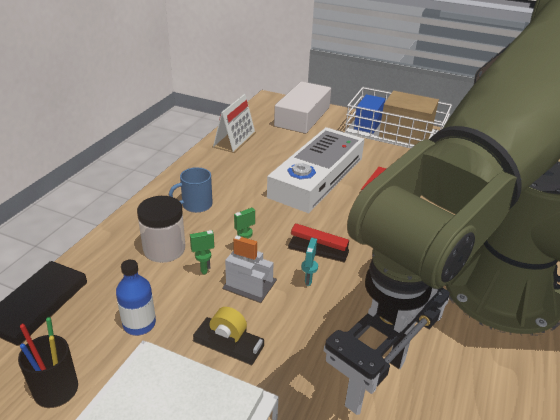

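The top view shows the grey stand at (203,231), with an orange grip at (200,224). The key-shaped things are two green ones at (198,186) and (242,205), a turquoise one at (223,277), and the orange one standing in the stand. Only the orange one fits the description. The hub with its blue rim is at (356,216). I'll enlarge both spots to confirm.

```bash
python3 - <<'E'
import pickle,cv2,numpy as np
from h import save
t=pickle.load(open('top0.pkl','rb'))['img'];s=pickle.load(open('side0.pkl','rb'))['img']
def cr(i,u,v,r=24,S=400): return cv2.resize(i[v-r:v+r,u-r:u+r],(S,S),interpolation=cv2.INTER_NEAREST)
save(np.hstack([cr(t,203,228),cr(t,356,216)]),'crop_t.png')
save(np.hstack([cr(s,248,262,36),cr(s,301,171)]),'crop_s.png')
E
```

```text
(no output)
```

View pics/crop_t.png

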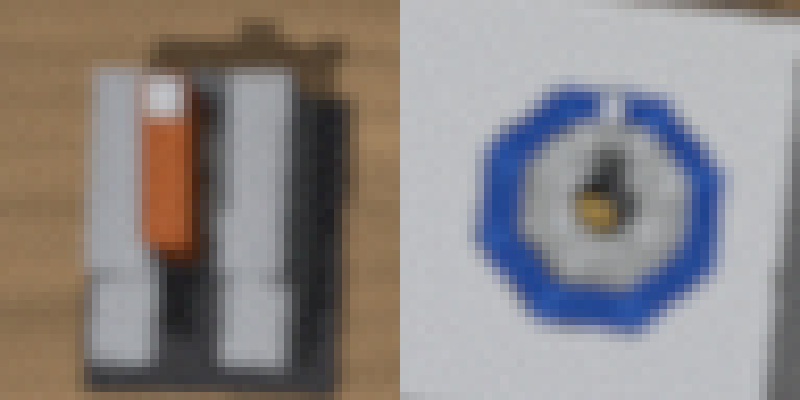

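View pics/crop_s.png

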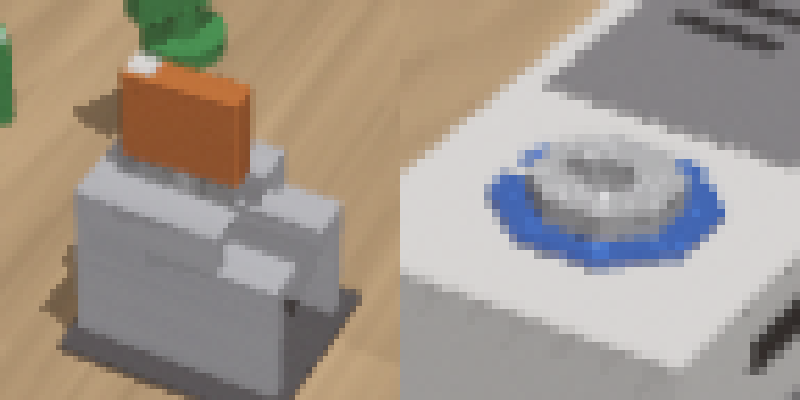

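```bash
cat > meas.py <<'E'
from h import *
import pickle
t=pickle.load(open('top0.pkl','rb'));s=pickle.load(open('side0.pkl','rb'))
def omask(c,box):
    u0,v0,u1,v1=box
    h=cv2.cvtColor(c['img'],cv2.COLOR_RGB2HSV); m=((h[...,0]<14)&(h[...,1]>150)&(h[...,2]>110)).astype(np.uint8)
    k=np.zeros_like(m);k[v0:v1,u0:u1]=1; return m*k
def bmask(c,box):
    u0,v0,u1,v1=box
    h=cv2.cvtColor(c['img'],cv2.COLOR_RGB2HSV); m=((h[...,0]>100)&(h[...,0]<130)&(h[...,1]>120)).astype(np.uint8)
    k=np.zeros_like(m);k[v0:v1,u0:u1]=1; return m*k
if __name__=='__main__':
    for n,c,b in(('top',t,(180,205,225,255)),('side',s,(225,225,275,270))):
        m=omask(c,b); cs,_=cv2.findContours(m,0,2); cn=max(cs,key=cv2.contourArea)
        print(n,m.sum(),cv2.boundingRect(cn),cv2.minAreaRect(cn), cv2.boxPoints(cv2.minAreaRect(cn)).tolist())
    m=omask(t,(180,205,225,255)); v,u=np.nonzero(m)
    for vv in range(v.min()-6,v.max()+2):
        print(vv,[tuple(t['img'][vv,x]) for x in range(195,206)] if vv in (v.min()-5,v.min()-3,v.min()-1,v.max()) else [int(x) for x in u[v==vv]], [round(float(dep(t,200,vv)[2])) for x in (1,)])
    for n,c,b in(('top',t,(335,195,380,240)),('side',s,(280,150,325,190))):
        m=bmask(c,b); cs,_=cv2.findContours(m,0,2); cn=max(cs,key=cv2.contourArea)
        e=cv2.fitEllipse(cv2.convexHull(cn)); print(n,e); print(plane(c,*e[0],70),plane(c,*e[0],82))
    g=cv2.cvtColor(t['img'],cv2.COLOR_RGB2GRAY)
    print(g[202:234,344:372])
    d=np.array([[dep(t,u,v)[2] for u in range(344,372,3)] for v in range(204,232,3)]).round().astype(int); print(d)
E
python3 meas.py
```

```text
top 74 (197, 218, 5, 16) ((199.0, 225.5), (15.0, 4.0), 90.0) [[197.0, 218.0], [201.0, 218.0], [201.0, 233.0], [197.0, 233.0]]
side 391 (234, 237, 23, 22) ((244.94117736816406, 247.23532104492188), (25.223703384399414, 17.947635650634766), 14.03624439239502) [[230.5294189453125, 252.88238525390625], [234.88235473632812, 235.47061157226562], [259.3529357910156, 241.5882568359375], [255.0, 259.0000305175781]]
212 [] [120]
213 [(np.uint8(152), np.uint8(141), np.uint8(138)), (np.uint8(156), np.uint8(140), np.uint8(136)), (np.uint8(162), np.uint8(153), np.uint8(150)), (np.uint8(161), np.uint8(155), np.uint8(154)), (np.uint8(158), np.uint8(147), np.uint8(146)), (np.uint8(137), np.uint8(121), np.uint8(116)), (np.uint8(105), np.uint8(84), np.uint8(78)), (np.uint8(88), np.uint8(80), np.uint8(77)), (np.uint8(88), np.uint8(88), np.uint8(90)), (np.uint8(91), np.uint8(89), np.uint8(90)), (np.uint8(97), np.uint8(94), np.uint8(95))] [125]
214 [] [129]
215 [(np.uint8(156), np.uint8(141), np.uint8(138)), (np.uint8(172), np.uint8(157), np.uint8(154)), (np.uint8(187), np.uint8(186), np.uint8(188)), (np.
[... 5697 characters left out ...]
 190 188 190 191]
 [190 190 190 187 178 171 163 154 151 150 151 151 141 130 124 116 128 150
  173 188 190 188 191 190 190 189 191 189]
 [190 190 191 191 189 188 188 186 183 184 185 184 177 170 168 162 166 179
  188 190 192 189 188 190 190 190 189 188]
 [188 191 190 191 191 193 189 192 191 193 191 191 191 188 188 184 187 189
  190 191 189 189 191 189 189 190 188 190]]
[[68 69 72 73 72 72 71 63 71 77]
 [66 74 76 83 83 83 75 70 74 66]
 [68 69 82 82 63 83 83 74 73 69]
 [72 81 87 82  7 78 80 82 76 64]
 [77 81 82 41 43 56 81 81 71 70]
 [73 80 81 81 42 81 85 85 74 68]
 [71 67 83 79 77 82 84 68 70 72]
 [70 66 71 79 80 82 71 67 73 70]
 [67 69 74 68 78 71 73 75 71 68]
 [73 66 69 68 69 67 66 68 70 69]]
```

```bash
python3 - <<'E'
from meas import *
np.set_printoptions(linewidth=200)
i=t['img'].astype(int); print('R-B'); print((i[...,0]-i[...,2])[212:237,193:206]); 
print('R');print(i[210:237,186:222,0])
for z in(70,82): print('hub px',z,proj(t,(546.4,-153.5,z)),proj(s,(546.4,-153.5,z)))
# laminator outline
def fit(c,lo):
    h=cv2.cvtColor(c['img'],cv2.COLOR_RGB2HSV); m=((h[...,1]<30)&(h[...,2]>165)).astype(np.uint8); m[:,:320]=0;m[:,470:]=0;m[:180]=0;m[265:]=0
    cs,_=cv2.findContours(m,0,2); cn=max(cs,key=cv2.contourArea); return cv2.convexHull(cn)
hl=fit(t,0).reshape(-1,2); P=np.array([plane(t,u,v,70)[:2] for u,v in hl],np.float32); r=cv2.minAreaRect(P); print(r,cv2.boxPoints(r))
# dash & keyway angle
C=plane(t,355.513,216.547,70)
g=cv2.cvtColor(t['img'],cv2.COLOR_RGB2GRAY).astype(float)
w=np.clip(g[202:206,354:361]-110,0,None); vv,uu=np.mgrid[202:206,354:361]; u=(w*uu).sum()/w.sum(); v=(w*vv).sum()/w.sum(); D=plane(t,u,v,70)-C; print('dash',u,v,D,np.arctan2(D[1],D[0]))
E
```

```text
R-B
[[ 13  14  21  28  26  29  34  35  29  13  10  12  14]
 [ -5  -1  14  20  12   7  12  21  27  11  -2   1   2]
 [ -7  -2  17  19   0  -3  -3  12  34  20   0  -3  -4]
 [ -8  -1  18  18  -1  -7  -4  11  36  34   7  -2  -5]
 [ -7  -2  17  21   2  -2  -1  14  35  41  16   2  -3]
 [ -8  -2  19  38  25  22  25  33  48  44  20   5  -2]
 [ -9  -3  23  62  71  69  71  75  73  49  23   4  -2]
 [ -8  -3  22  78 108 110 109 109  89  53  20   3  -3]
 [ -7  -3  23  78 116 120 120 114  93  50  16   4  -4]
 [ -7  -3  22  79 116 119 118 116  93  50  15   3  -3]
 [ -7  -5  23  77 116 118 117 114  93  48  15   3  -1]
 [ -6  -4  22  78 115 119 118 116  92  48  17   3  -2]
 [ -6  -4  20  78 116 120 119 114  90  50  15   1  -2]
 [ -7  -4  21  77 116 120 119 114  91  55  20   2  -4]
 [ -6  -4  21  78 117 121 119 112  94  52  17   4  -3]
 [ -6  -4  21  79 115 120 117 116  92  53  17   4  -3]
 [ -8  -4  21  76 116 119 118 115  92  49  15   3  -4]
 [ -8  -3  19  78 116 120 120 115  95  50  14   4  -2]
 [ -6  -5  20  79 116 118 118 112  92  50  14   1  -3]
 [ -7  -4  20  75 117 119 121 113  89  50  15   3  
[... 3988 characters left out ...]
60 163 158 138 101  66  54  56  53  54  55  81 127 156 163 164 161 161 154 128  74  50  47  39  40  45  68 107 136]
 [151 152 149 142 137 141 147 153 157 155 144 110  65  40  39  38  43  46  76 113 144 153 160 156 153 145 118  71  52  47  39  35  43  67 106 135]]
hub px 70 [354.88701187 216.22964016] [301.91038735 170.89253983]
hub px 82 [355.60290634 215.51660069] [302.16911454 167.06625563]
((533.0336303710938, -254.61514282226562), (338.66351318359375, 128.3263397216797), 83.01860809326172) [[ 448.76443 -414.89258]
 [ 576.1393  -430.49023]
 [ 617.30286  -94.33771]
 [ 489.92798  -78.74005]]
dash 357.2334183673469 203.13520408163265 [34.00188249 -4.67089502  0.        ] -0.13651720104710977
```

```bash
python3 - <<'E'
from meas import *
a=plane(t,198.45,212.4,124);b=plane(t,198.45,233.4,124); print(a,b,(a+b)/2,np.arctan2(*(a-b)[1::-1]))
np.set_printoptions(linewidth=220)
i=s['img'].astype(int); print((i[...,0]-i[...,2])[234:264,228:262])
print(proj(s,(a+b)/2))
for nm,X in (('xmax y+',a+[0,7,0]),('xmin y+',b+[0,7,0]),('xmin y+ bottom',b+[0,7,-42])): print(nm,proj(s,X),proj(t,X))
E
```

```text
[543.72858214 229.53515869 124.        ] [493.04302425 228.00901328 124.        ] [518.38580319 228.77208598 124.        ] 0.030100969726268138
[[64 63 64 ... 61 62 60]
 [64 63 63 ... 62 61 60]
 [65 65 65 ... 60 60 62]
 ...
 [-6 -3 -4 ... -3 -4 -4]
 [-1 -2 -3 ... -4 -4 -3]
 [-2 -2 -4 ... -4 -5 -5]]
[246.63418747 238.62707899]
xmax y+ [234.08151387 237.30875089] [195.53392532 212.37044118]
xmin y+ [256.27384973 243.81702387] [195.51780352 233.36978087]
xmin y+ bottom [256.12581731 259.25822842] [197.99660548 235.33905043]
```

```bash
python3 - <<'E'
from meas import *
# stand: depth cloud
v,u=np.mgrid[205:255,180:226]
P=np.array([dep(t,a,b) for a,b in zip(u.ravel(),v.ravel())])
m=(P[:,2]>68)&(P[:,2]<88); 
r=cv2.minAreaRect(P[m][:,:2].astype(np.float32)); print(m.sum(),r)
# edges on inner lip right/left walls per row, R channel
R=t['img'][...,0].astype(float)
for name,rng,c0,c1 in(('left outer',range(214,240),180,193),('right outer',range(214,245),210,217),('lip R inner',range(214,229),202,208)):
    pts=[]
    for vv in rng:
        d=np.abs(np.diff(cv2.GaussianBlur(R,(3,3),0)[vv,c0:c1])); pts.append((c0+.5+(d*np.arange(len(d))).sum()/d.sum(),vv))
    pts=np.array(pts); k=np.polyfit(pts[:,1],pts[:,0],1)
    p=[plane(t,np.polyval(k,q),q,77) for q in(rng[0],rng[-1])]; d=p[0]-p[1]; print(name,k,p,np.arctan2(d[1],d[0]))
save(cv2.resize(t['img'][195:260,170:235],(780,600*780//780 if 0 else 600),interpolation=cv2.INTER_CUBIC),'st.png')
E
```

```text
363 ((518.2827758789062, 228.04202270507812), (58.59724426269531, 69.88948822021484), 89.27092742919922)
left outer [6.78589403e-03 1.87277223e+02] [array([546.71254641, 260.39179794,  77.        ]), array([484.27137377, 257.93428616,  77.        ])] 0.03933693041778843
right outer [-1.10808623e-02  2.15512310e+02] [array([547.33545429, 199.68169147,  77.        ]), array([472.49500747, 198.53486986,  77.        ])] 0.01532235459725134
lip R inner [-2.52455540e-02  2.10523272e+02] [array([547.13081983, 219.62586018,  77.        ]), array([512.05296465, 219.50655989,  77.        ])] 0.003401001433138636
```

View pics/st.png

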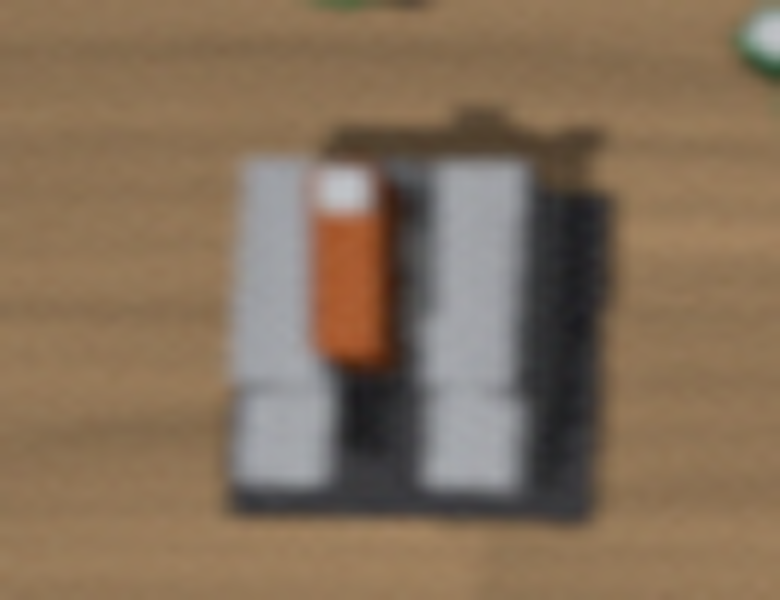

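```bash
cat > go.py <<'E'
import sys,numpy as np
from h import *
from scipy.spatial.transform import Rotation as Ro
def go(x,y,z,yaw):
    s=manip.read_state(); R=Ro.from_euler('xyz',s['eef_rot']); p=np.array(s['eef_pos'])
    T=Ro.from_euler('xyz',[-np.pi/2,0,yaw])
    print('clk',round(s['clock'],2),'pos',p.round(1),'rot',np.round(s['eef_rot'],3),'F',np.round(s['wrist_force'],1),'gap',round(s['finger_gap'],1),'j',np.round(s['joints'],2))
    print('dp',R.inv().apply(np.array([x,y,z])-p).round(1).tolist(),'turn',np.degrees((R.inv()*T).as_rotvec()).round(1).tolist())
if __name__=='__main__': go(*map(float,sys.argv[1:5]))
E
python3 go.py 518.4 228.8 200 1.60
```

```text
clk 0.1 pos [171.7 522.2 204.9] rot [-1.571e+00  1.000e-03  1.253e+00] F [ 1.   0.5 -0.1] gap 94.0 j [ 1.19  0.3   1.52  0.    1.32 -0.07]
dp [-170.4, 5.1, -421.0] turn [-0.0, -19.9, -0.1]
```

Request:
{"fn": "servo_tool", "kwargs": {"commands": [{"dp":[-17,0,-42],"turn":[0,-4,0]},{"dp":[-34,0,-84],"turn":[0,-8,0]},{"dp":[-51,1,-126],"turn":[0,-12,0]},{"dp":[-68,2,-168],"turn":[0,-16,0]},{"dp":[-85,2,-210],"turn":[0,-20,0]}], "grip": -0.1}}

```text
clock: 0.52
eef_pos: [331.7, 386.1, 202.9]
eef_rot: [-1.57, 0.001, 1.606]
wrist_force: [0.9, 0.4, -0.1]
finger_gap: 64.1
```

```bash
python3 go.py 518.4 228.8 180 1.60
```

```text
clk 0.52 pos [331.7 386.1 202.9] rot [-1.570e+00  1.000e-03  1.606e+00] F [ 0.9  0.4 -0.1] gap 64.1 j [ 0.79  0.21  1.64 -0.    1.29 -0.82]
dp [-163.8, 22.9, -181.1] turn [-0.0, 0.3, -0.1]
```

Request:
{"fn": "servo_tool", "kwargs": {"commands": [{"dp":[-28,0,-30],"turn":[0,0,0]},{"dp":[-56,0,-60],"turn":[0,0,0]},{"dp":[-84,2,-90],"turn":[0,0,0]},{"dp":[-112,5,-120],"turn":[0,0,0]},{"dp":[-137,8,-150],"turn":[0,0,0]}]}}

```text
clock: 0.93
eef_pos: [487.7, 252.5, 194.7]
eef_rot: [-1.57, 0.001, 1.606]
wrist_force: [-0.0, 0.7, 0.5]
finger_gap: 51.7
```

```bash
python3 go.py 518.4 228.8 150 1.60
```

```text
clk 0.93 pos [487.7 252.5 194.7] rot [-1.570e+00  1.000e-03  1.606e+00] F [-0.   0.7  0.5] gap 51.7 j [ 0.41  0.31  1.54 -0.    1.3  -1.19]
dp [-24.7, 44.7, -29.9] turn [-0.1, 0.3, -0.1]
```

Request:
{"fn": "servo_tool", "kwargs": {"commands": [{"dp":[-15,15,-18],"turn":[0,0.3,0]},{"dp":[-24.7,30,-29.9],"turn":[0,0.3,0]},{"dp":[-24.7,44,-29.9],"turn":[0,0.3,0]},{"dp":[-24.7,44,-29.9],"turn":[0,0.3,0]}]}}

```text
clock: 1.27
eef_pos: [517.6, 227.5, 147.5]
eef_rot: [-1.565, 0.003, 1.599]
wrist_force: [-1.1, 0.2, -0.4]
finger_gap: 51.9
```

```bash
python3 - <<'E'
from h import *
from go import go
a=cap('top');b=cap('side')
save(np.hstack([cv2.resize(a['img'][185:270,160:245],(400,400)),cv2.resize(b['img'][190:290,200:300],(400,400))]),'pre.png')
go(518.4,228.8,88,1.60)
E
```

```text
clk 1.37 pos [518.1 228.8 150.7] rot [-1.569  0.002  1.6  ] F [-0.5  0.5  0.9] gap 51.7 j [ 0.35  0.39  1.54 -0.    1.22 -1.25]
dp [0.1, 62.7, -0.4] turn [-0.1, 0.0, -0.1]
```

View pics/pre.png

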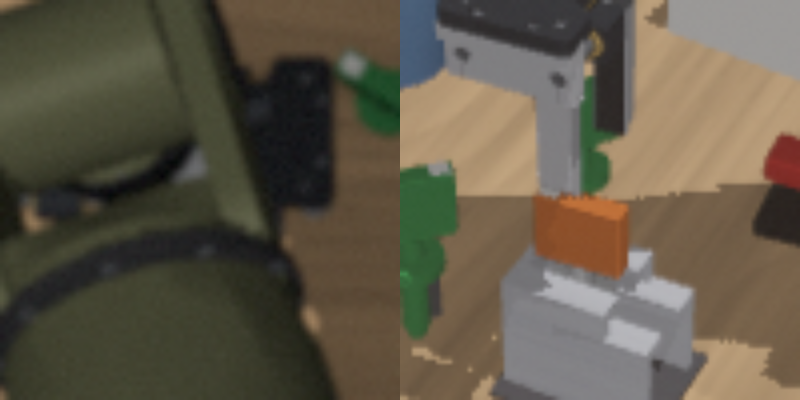

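The side view shows the near finger tip above the orange grip at crop (560,190), and the grip at (582,235). The arm hides the top view here. I'll go down.

Request:
{"fn": "servo_tool", "kwargs": {"commands": [{"dp":[0,20,0],"turn":[0,0,0]},{"dp":[0,40,0],"turn":[0,0,0]},{"dp":[0,55,0],"turn":[0,0,0]},{"dp":[0,62,0],"turn":[0,0,0]},{"dp":[0,62,0],"turn":[0,0,0]}]}}

```text
clock: 1.78
eef_pos: [517.4, 229.1, 88.3]
eef_rot: [-1.568, 0.002, 1.601]
wrist_force: [-0.3, -0.2, -0.0]
finger_gap: 51.8
```

```bash
python3 - <<'E'
from h import *
from go import go
b=cap('side')
print(proj(b,(518,236+20,95)))
save(cv2.resize(b['img'][190:290,200:300],(600,600)),'pre2.png')
go(518.4,228.8,88,1.60)
E
```

```text
[240.88680236 256.99398179]
clk 1.83 pos [517.9 229.1  89.4] rot [-1.569  0.002  1.601] F [-0.3  0.4  0.4] gap 51.8 j [ 0.35  0.46  1.59 -0.    1.1  -1.25]
dp [-0.4, 1.4, -0.5] turn [-0.1, 0.1, -0.1]
```

View pics/pre2.png

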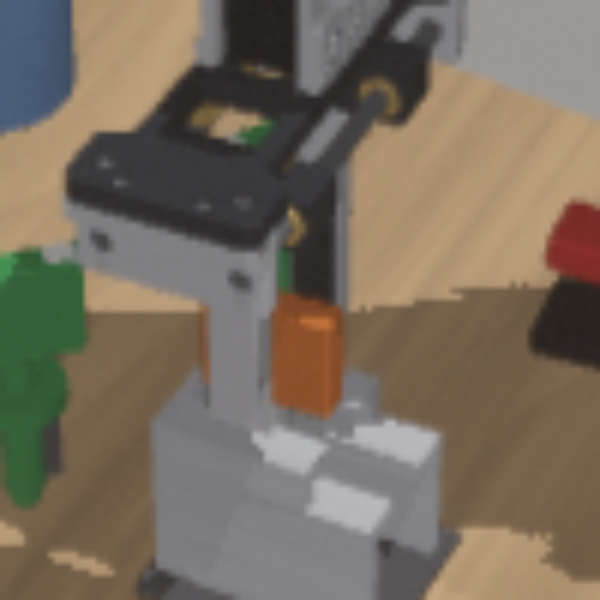

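The fingers straddle the grip: the near finger tip is at crop (240,410), and orange shows on both sides of it. Closing.

Request:
{"fn": "servo_tool", "kwargs": {"commands": [{"dp":[0,0,0],"turn":[0,0,0]},{"dp":[0,0,0],"turn":[0,0,0]},{"dp":[0,0,0],"turn":[0,0,0]},{"dp":[0,0,0],"turn":[0,0,0]},{"dp":[0,0,0],"turn":[0,0,0]}], "grip": 1, "force": 45}}

```text
clock: 2.25
eef_pos: [518.1, 229.2, 89.8]
eef_rot: [-1.57, 0.001, 1.601]
wrist_force: [0.2, -0.7, -0.1]
finger_gap: 21.6
```

Request:
{"fn": "servo_tool", "kwargs": {"commands": [{"dp":[0,0,0],"turn":[0,0,0]},{"dp":[0,0,0],"turn":[0,0,0]},{"dp":[0,0,0],"turn":[0,0,0]}]}}

```text
clock: 2.5
eef_pos: [518.1, 229.2, 89.9]
eef_rot: [-1.57, 0.001, 1.601]
wrist_force: [-1.0, -0.8, 1.3]
finger_gap: 13.8
```

```bash
python3 go.py 457 227.2 90.5 1.60
```

```text
clk 2.5 pos [518.1 229.2  89.9] rot [-1.570e+00  1.000e-03  1.601e+00] F [-1.  -0.8  1.3] gap 13.8 j [ 0.35  0.46  1.59 -0.    1.1  -1.25]
dp [-0.1, -0.6, 61.1] turn [-0.1, 0.1, -0.1]
```

Request:
{"fn": "servo_tool", "kwargs": {"commands": [{"dp":[0,-2,0],"turn":[0,0,0]},{"dp":[0,-2,7],"turn":[0,0,0]},{"dp":[0,-2,15],"turn":[0,0,0]},{"dp":[0,-2,23],"turn":[0,0,0]},{"dp":[0,-2,31],"turn":[0,0,0]}]}}

```text
clock: 2.92
eef_pos: [486.0, 228.2, 91.8]
eef_rot: [-1.569, 0.001, 1.601]
wrist_force: [-0.4, 0.3, -0.8]
finger_gap: 13.9
```

```bash
python3 - <<'E'
from h import *
from go import go
b=cap('side')
save(cv2.resize(b['img'][190:290,200:300],(600,600)),'sl.png')
go(455,227,92,1.60)
E
```

```text
clk 2.97 pos [484.9 228.2  91.8] rot [-1.569  0.002  1.601] F [ 0.2  0.5 -1.7] gap 13.9 j [ 0.37  0.39  1.68 -0.    1.07 -1.23]
dp [-0.3, -0.2, 29.9] turn [-0.1, 0.1, -0.1]
```

View pics/sl.png

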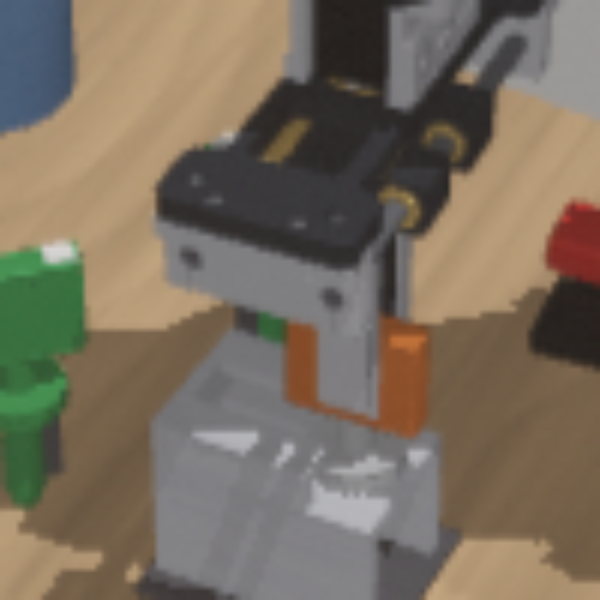

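The key is sliding along with the fingers, and the force is near zero. I'll carry on past the lips.

Request:
{"fn": "servo_tool", "kwargs": {"commands": [{"dp":[0,0,10],"turn":[0,0,0]},{"dp":[0,0,20],"turn":[0,0,0]},{"dp":[0,0,30],"turn":[0,0,0]},{"dp":[0,0,40],"turn":[0,0,0]},{"dp":[0,0,45],"turn":[0,0,0]}]}}

```text
clock: 3.38
eef_pos: [438.8, 226.9, 91.9]
eef_rot: [-1.569, 0.002, 1.602]
wrist_force: [-0.2, -0.3, -1.3]
finger_gap: 13.7
```

Request:
{"fn": "servo_tool", "kwargs": {"commands": [{"dp":[0,0,3],"turn":[0,0,0]},{"dp":[0,0,3],"turn":[0,0,0]}]}}

```text
clock: 3.55
eef_pos: [435.4, 226.8, 92.1]
eef_rot: [-1.569, 0.001, 1.602]
wrist_force: [0.1, 0.3, -1.1]
finger_gap: 13.3
```

```bash
python3 - <<'E'
from h import *
from go import go
b=cap('side')
save(cv2.resize(b['img'][190:290,200:300],(600,600)),'sl2.png')
go(440,227,230,1.434)
E
```

```text
clk 3.6 pos [435.8 226.8  92.1] rot [-1.569  0.002  1.602] F [ 0.2 -0.1 -2.3] gap 14.0 j [ 0.41  0.3   1.8  -0.    1.04 -1.2 ]
dp [-0.2, -137.9, -3.9] turn [-0.1, 9.6, -0.1]
```

View pics/sl2.png

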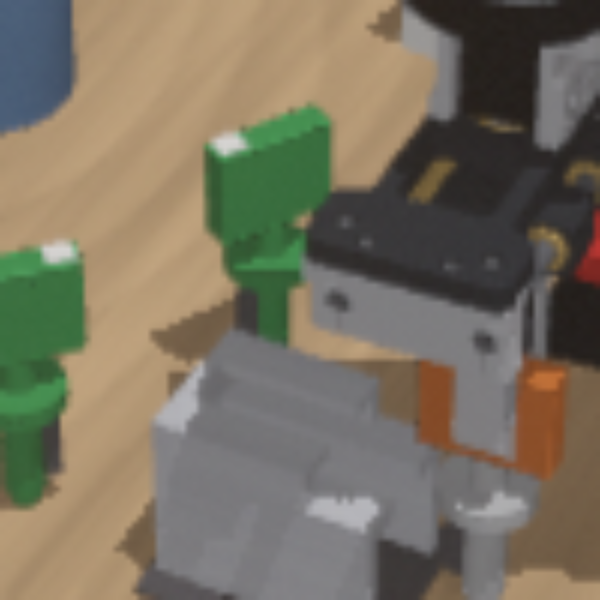

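The key is clear of the stand: the collar at crop (490,500) is well in front of it. I'll lift.

Request:
{"fn": "servo_tool", "kwargs": {"commands": [{"dp":[0,-20,0],"turn":[0,0,0]},{"dp":[0,-55,0],"turn":[0,0,0]},{"dp":[0,-90,0],"turn":[0,3,0]},{"dp":[0,-120,0],"turn":[0,6,0]},{"dp":[0,-138,0],"turn":[0,9.6,0]}]}}

```text
clock: 4.02
eef_pos: [437.0, 227.3, 233.6]
eef_rot: [-1.573, -0.0, 1.432]
wrist_force: [0.2, -0.2, -1.6]
finger_gap: 13.9
```

```bash
python3 go.py 546 -154 225 1.434
```

```text
clk 4.02 pos [437.  227.3 233.6] rot [-1.573 -0.     1.432] F [ 0.2 -0.2 -1.6] gap 13.9 j [ 0.41  0.15  1.64 -0.    1.35 -1.03]
dp [-362.5, 8.8, -160.7] turn [0.1, -0.1, 0.0]
```

Request:
{"fn": "servo_tool", "kwargs": {"commands": [{"dp":[-30,0,-13],"turn":[0,0,0]},{"dp":[-65,0,-29],"turn":[0,0,0]},{"dp":[-100,0,-44],"turn":[0,0,0]},{"dp":[-135,0,-60],"turn":[0,0,0]},{"dp":[-170,0,-75],"turn":[0,0,0]}]}}

```text
clock: 4.43
eef_pos: [488.3, 46.6, 233.9]
eef_rot: [-1.573, -0.0, 1.432]
wrist_force: [1.1, -0.4, -2.2]
finger_gap: 13.4
```

```bash
python3 go.py 546 -154 215 1.434
```

```text
clk 4.43 pos [488.3  46.6 233.9] rot [-1.573 -0.     1.432] F [ 1.1 -0.4 -2.2] gap 13.4 j [ 0.02  0.14  1.65 -0.    1.35 -1.41]
dp [-190.7, 19.0, -84.9] turn [0.1, -0.1, 0.0]
```

Request:
{"fn": "servo_tool", "kwargs": {"commands": [{"dp":[-36,0,-16],"turn":[0,0,0]},{"dp":[-72,3,-32],"turn":[0,0,0]},{"dp":[-108,8,-48],"turn":[0,0,0]},{"dp":[-144,14,-64],"turn":[0,0,0]},{"dp":[-175,19,-78],"turn":[0,0,0]}]}}

```text
clock: 4.85
eef_pos: [541.8, -140.4, 214.6]
eef_rot: [-1.573, -0.0, 1.431]
wrist_force: [1.1, 0.4, -2.2]
finger_gap: 13.7
```

```bash
python3 go.py 546 -154 190 1.434
```

```text
clk 4.85 pos [ 541.8 -140.4  214.6] rot [-1.573 -0.     1.431] F [ 1.1  0.4 -2.2] gap 13.7 j [-0.32  0.31  1.48  0.    1.34 -1.75]
dp [-12.9, 24.6, -6.0] turn [0.1, -0.2, 0.0]
```

Request:
{"fn": "servo_tool", "kwargs": {"commands": [{"dp":[-8,10,-4],"turn":[0,0,0]},{"dp":[-12.9,20,-6],"turn":[0,0,0]},{"dp":[-12.9,27,-6],"turn":[0,0,0]},{"dp":[-12.9,27,-6],"turn":[0,0,0]}]}}

```text
clock: 5.18
eef_pos: [545.3, -152.9, 185.7]
eef_rot: [-1.57, -0.001, 1.432]
wrist_force: [-0.5, 0.0, -2.4]
finger_gap: 14.0
```

```bash
python3 - <<'E'
from h import *
from go import go
b=cap('side');a=cap('top')
save(np.hstack([cv2.resize(b['img'][100:200,250:350],(400,400),interpolation=2),cv2.resize(a['img'][170:270,306:406],(400,400),interpolation=2)]),'hub1.png')
go(546,-154,178,1.434)
E
```

```text
clk 5.28 pos [ 546.  -152.7  187.8] rot [-1.573 -0.     1.432] F [ 0.   0.3 -1.5] gap 14.0 j [-0.34  0.35  1.5   0.    1.29 -1.77]
dp [-1.3, 9.8, -0.2] turn [0.1, -0.1, 0.0]
```

View pics/hub1.png

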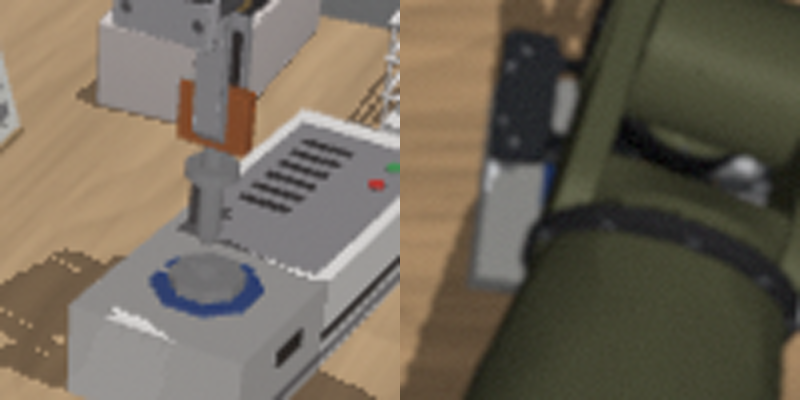

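```bash
python3 - <<'E'
from h import *
b=cap('side')
save(cv2.resize(b['img'][134:180,278:324],(736,736)[:2],interpolation=2)[:600],'hub2.png')
for X in((546,-152.7,107.8),(546,-152.7,157.8),(546,-154,82)): print(X,proj(b,X))
E
```

```text
(546, -152.7, 107.8) [302.76084054 158.88290966]
(546, -152.7, 157.8) [303.89226911 142.16242222]
(546, -154, 82) [302.37815701 167.01468229]
```

View pics/hub2.png

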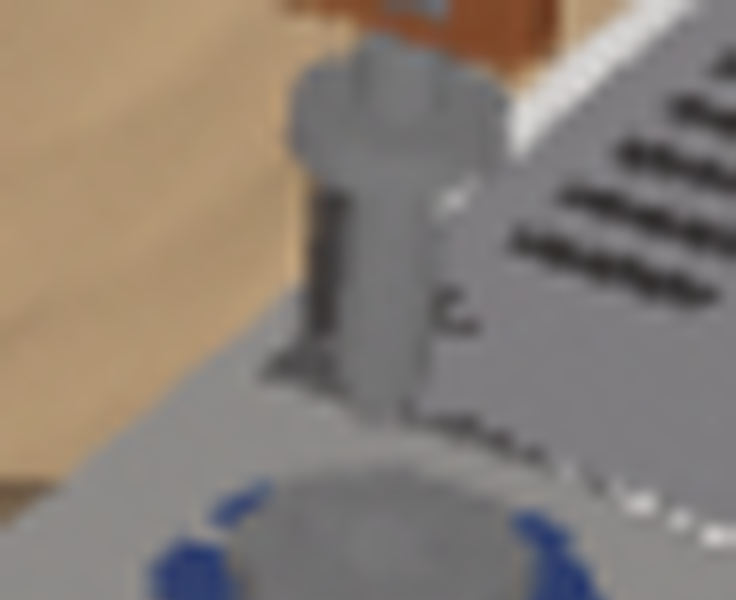

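The side view shows the key upright, with its feather to the left and away at crop (325,260). The shaft bottom is at (302,160) px, over the hub centre column of about 301.7. I'll lower it to just above the mouth and check again.

Request:
{"fn": "servo_tool", "kwargs": {"commands": [{"dp":[0,8,0],"turn":[0,0,0]},{"dp":[0,16,0],"turn":[0,0,0]},{"dp":[0,20,0],"turn":[0,0,0]},{"dp":[0,20,0],"turn":[0,0,0]}]}}

```text
clock: 5.67
eef_pos: [545.8, -152.4, 166.9]
eef_rot: [-1.572, -0.001, 1.433]
wrist_force: [0.1, 0.5, -2.3]
finger_gap: 14.0
```

```bash
python3 - <<'E'
from h import *
from go import go
b=cap('side')
save(cv2.resize(b['img'][143:183,276:326],(750,600),interpolation=2),'hub3.png')
go(546,-154,166,1.434)
s=manip.read_state();p=s['eef_pos']; print(proj(b,(p[0],p[1],p[2]-80)))
E
```

```text
clk 5.72 pos [ 546.  -152.6  167.6] rot [-1.573 -0.     1.433] F [-0.1  0.3 -3. ] gap 13.8 j [-0.34  0.37  1.52  0.    1.25 -1.77]
dp [-1.4, 1.6, -0.2] turn [0.1, -0.1, 0.0]
[302.30799903 165.44230726]
```

View pics/hub3.png

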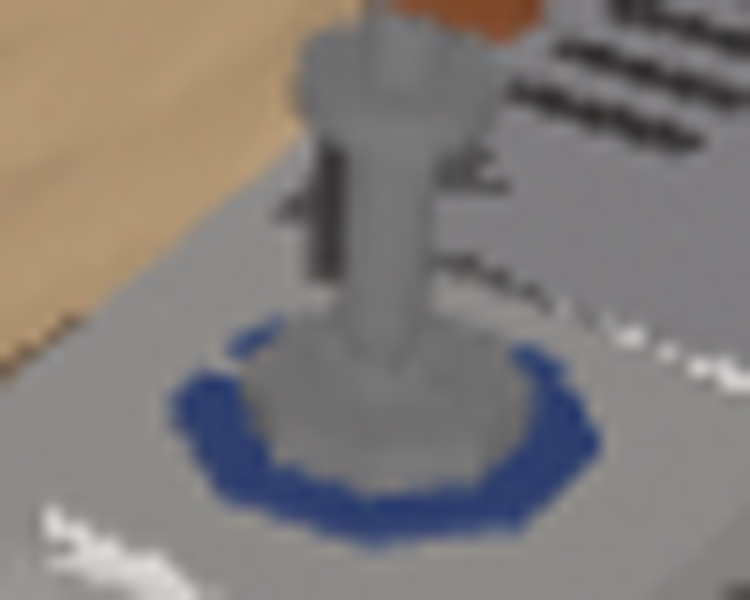

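The tip sits over the hub centre in both directions, to about 1 mm. I'll lower it slowly and watch the force.

Request:
{"fn": "servo_tool", "kwargs": {"commands": [{"dp":[0,3,0],"turn":[0,0,0]},{"dp":[0,6,0],"turn":[0,0,0]},{"dp":[0,9,0],"turn":[0,0,0]},{"dp":[0,12,0],"turn":[0,0,0]},{"dp":[0,14,0],"turn":[0,0,0]}]}}

```text
clock: 6.13
eef_pos: [545.9, -152.8, 153.3]
eef_rot: [-1.572, 0.0, 1.433]
wrist_force: [-2.4, -2.0, 0.1]
finger_gap: 13.7
```

Request:
{"fn": "servo_tool", "kwargs": {"commands": [{"dp":[0,2,0],"turn":[0,0,0]},{"dp":[0,3,0],"turn":[0,0,0]}]}}

```text
clock: 6.3
eef_pos: [545.6, -153.1, 150.0]
eef_rot: [-1.572, 0.0, 1.433]
wrist_force: [-2.9, -1.7, -0.3]
finger_gap: 14.1
```

Request:
{"fn": "servo_tool", "kwargs": {"commands": [{"dp":[-0.5,1,0.6],"turn":[0,0,0]},{"dp":[-0.5,2,0.6],"turn":[0,0,0]},{"dp":[-0.5,3.5,0.6],"turn":[0,0,0]},{"dp":[-0.5,5,0.6],"turn":[0,0,0]},{"dp":[-0.5,5,0.6],"turn":[0,0,0]}]}}

```text
clock: 6.72
eef_pos: [544.9, -153.4, 144.6]
eef_rot: [-1.571, 0.0, 1.433]
wrist_force: [-0.4, 0.5, -1.7]
finger_gap: 13.7
```

```bash
python3 - <<'E'
from h import *
from go import go
b=cap('side')
save(cv2.resize(b['img'][143:183,276:326],(750,600),interpolation=2),'hub4.png')
go(545.5,-153.2,140,1.434)
E
```

```text
clk 6.77 pos [ 544.9 -153.4  144.8] rot [-1.572  0.     1.433] F [ 0.9  0.2 -1.7] gap 13.9 j [-0.34  0.39  1.55 -0.    1.2  -1.77]
dp [0.2, 4.8, -0.5] turn [0.0, -0.1, -0.0]
```

View pics/hub4.png

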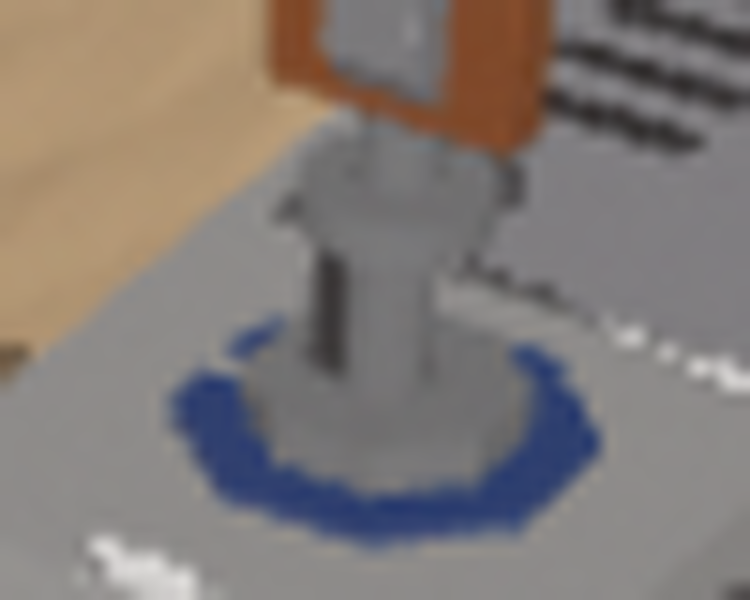

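The shaft is in the bore, the force is near zero, and the feather's lower end is at the hub top, crop (328,370). I'll continue down.

Request:
{"fn": "servo_tool", "kwargs": {"commands": [{"dp":[0,2,0],"turn":[0,0,0]},{"dp":[0,4,0],"turn":[0,0,0]},{"dp":[0,6,0],"turn":[0,0,0]},{"dp":[0,8,0],"turn":[0,0,0]},{"dp":[0,8,0],"turn":[0,0,0]}]}}

```text
clock: 7.18
eef_pos: [544.7, -153.3, 136.3]
eef_rot: [-1.571, 0.0, 1.433]
wrist_force: [-0.3, -0.3, -1.6]
finger_gap: 13.4
```

```bash
python3 - <<'E'
from h import *
from go import go
b=cap('side')
save(cv2.resize(b['img'][143:183,276:326],(750,600),interpolation=2),'hub5.png')
go(545.2,-153.4,130,1.434); print(manip.read_state()['moment'])
E
```

```text
clk 7.23 pos [ 544.9 -153.3  136.5] rot [-1.571  0.     1.433] F [-0.  -0.2 -2.3] gap 13.9 j [-0.34  0.4   1.55 -0.    1.19 -1.77]
dp [-0.0, 6.5, -0.3] turn [0.0, -0.1, -0.0]
[-0.02262665 -0.02693031 -0.04677069]
```

View pics/hub5.png

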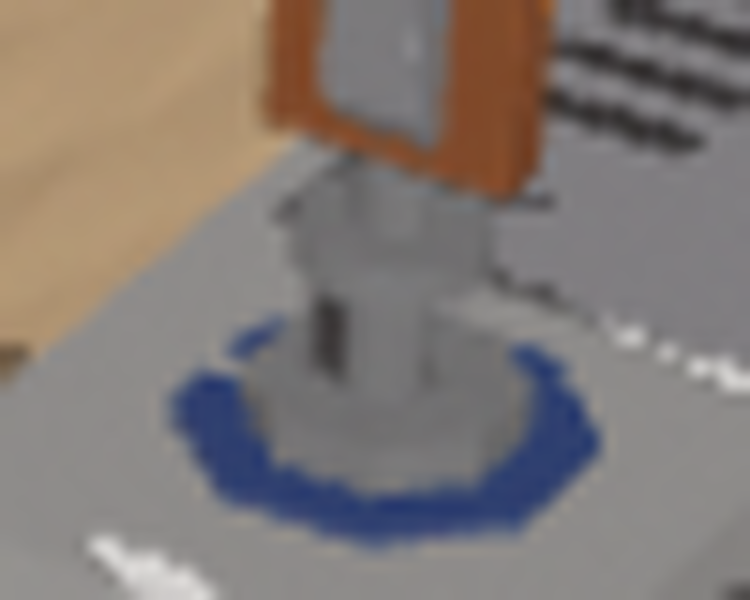

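The feather now goes into the keyway; its visible part is shorter, crop (328,335). I'll push on to the plunger.

Request:
{"fn": "servo_tool", "kwargs": {"commands": [{"dp":[0,3,0],"turn":[0,0,0]},{"dp":[0,6,0],"turn":[0,0,0]},{"dp":[0,9,0],"turn":[0,0,0]},{"dp":[0,12,0],"turn":[0,0,0]},{"dp":[0,14,0],"turn":[0,0,0]}]}}

```text
clock: 7.65
eef_pos: [544.9, -153.4, 122.5]
eef_rot: [-1.571, 0.0, 1.433]
wrist_force: [-1.9, 0.3, 5.0]
finger_gap: 13.8
```

Request:
{"fn": "servo_tool", "kwargs": {"commands": [{"dp":[0,2,0],"turn":[0,0,0]},{"dp":[0,4,0],"turn":[0,0,0]},{"dp":[0,6,0],"turn":[0,0,0]},{"dp":[0,7,0],"turn":[0,0,0]},{"dp":[0,7,0],"turn":[0,0,0]}]}}

```text
clock: 8.07
eef_pos: [545.0, -153.4, 115.9]
eef_rot: [-1.572, 0.0, 1.433]
wrist_force: [-3.0, 1.5, 8.4]
finger_gap: 13.4
```

Request:
{"fn": "servo_tool", "kwargs": {"commands": [{"dp":[0,2,0],"turn":[0,0,0]},{"dp":[0,3,0],"turn":[0,0,0]},{"dp":[0,4,0],"turn":[0,0,0]},{"dp":[0,5,0],"turn":[0,0,0]},{"dp":[0,5,0],"turn":[0,0,0]}], "force": 60}}

```text
clock: 8.48
eef_pos: [545.1, -153.4, 111.9]
eef_rot: [-1.572, 0.0, 1.433]
wrist_force: [-3.1, 2.0, 11.2]
finger_gap: 13.1
```

```bash
python3 - <<'E'
from h import *
from go import go
b=cap('side')
save(cv2.resize(b['img'][143:183,276:326],(750,600),interpolation=2),'hub6.png')
go(545.2,-153.4,110,1.434)
E
```

```text
clk 8.53 pos [ 545.1 -153.4  111.9] rot [-1.572  0.     1.433] F [-4.2  1.2 11.7] gap 13.5 j [-0.34  0.43  1.58 -0.    1.14 -1.77]
dp [-0.0, 1.9, -0.1] turn [0.1, -0.1, -0.0]
```

View pics/hub6.png

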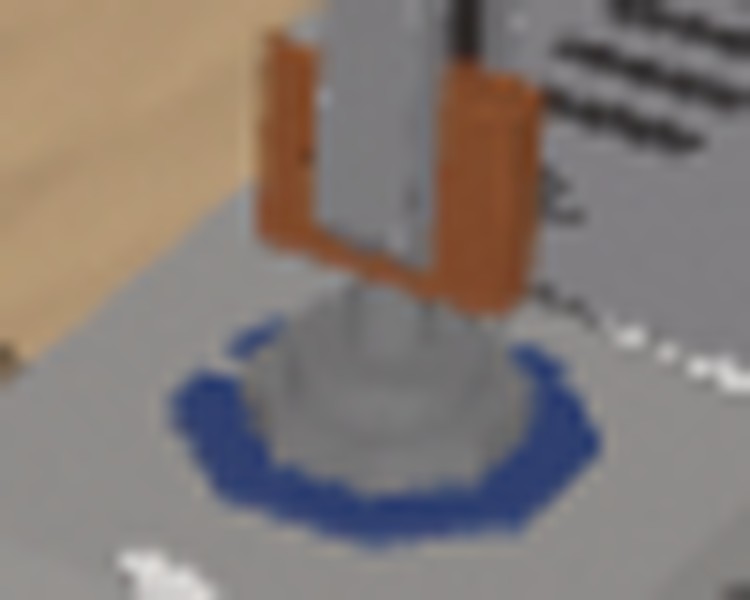

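The collar is at or nearly on the hub, crop (395,370). I'll press until the force rises sharply, to confirm it is seated.

Request:
{"fn": "servo_tool", "kwargs": {"commands": [{"dp":[0,1,0],"turn":[0,0,0]},{"dp":[0,1.5,0],"turn":[0,0,0]},{"dp":[0,2,0],"turn":[0,0,0]},{"dp":[0,2,0],"turn":[0,0,0]},{"dp":[0,2,0],"turn":[0,0,0]}]}}

```text
clock: 8.95
eef_pos: [545.2, -153.4, 111.8]
eef_rot: [-1.573, 0.001, 1.433]
wrist_force: [-9.6, 3.8, 20.8]
finger_gap: 13.7
```

```bash
python3 - <<'E'
from h import *
from go import go
for i in range(4):
    b=cap('side'); 
    go(545.2,-153.4,111.8,1.434)
save(b['img'],'fin.png')
save(cv2.resize(b['img'][133:183,276:326],(600,600),interpolation=2),'fin_c.png')
E
```

```text
clk 9.0 pos [ 545.2 -153.4  111.8] rot [-1.573e+00  1.000e-03  1.433e+00] F [-9.4  2.7 21.9] gap 13.9 j [-0.34  0.43  1.58 -0.    1.14 -1.77]
dp [-0.0, 0.0, 0.0] turn [0.1, -0.1, -0.0]
clk 9.05 pos [ 545.2 -153.4  111.8] rot [-1.573e+00  1.000e-03  1.433e+00] F [-9.7  3.3 21.9] gap 13.4 j [-0.34  0.43  1.58 -0.    1.14 -1.77]
dp [0.0, 0.0, 0.0] turn [0.1, -0.1, -0.0]
clk 9.1 pos [ 545.2 -153.4  111.8] rot [-1.573e+00  1.000e-03  1.433e+00] F [-9.8  3.7 23. ] gap 13.7 j [-0.34  0.43  1.58 -0.    1.14 -1.77]
dp [0.0, 0.0, 0.0] turn [0.1, -0.1, -0.0]
clk 9.15 pos [ 545.2 -153.4  111.8] rot [-1.573e+00  1.000e-03  1.433e+00] F [-10.    2.4  21.4] gap 13.9 j [-0.34  0.43  1.58 -0.    1.14 -1.77]
dp [-0.0, -0.0, -0.0] turn [0.1, -0.1, -0.0]
```

View pics/fin_c.png

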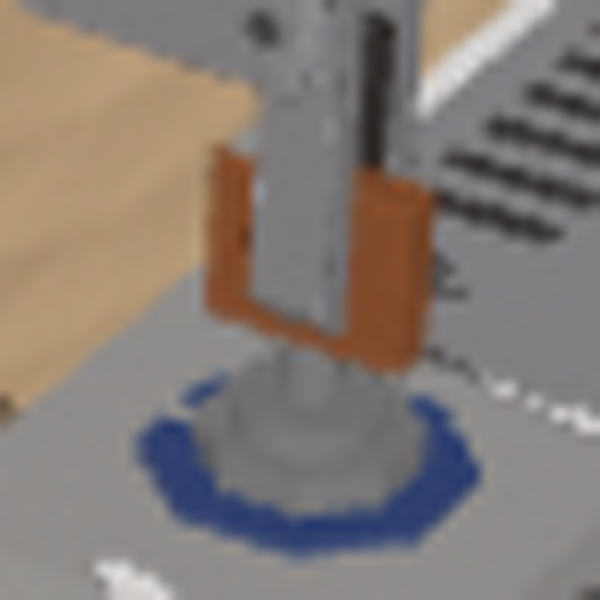

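View pics/fin.png

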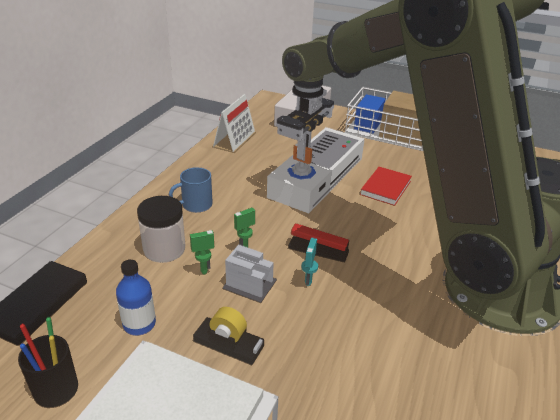

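The key is seated with its collar flat on the hub at (302,170). Force and pose hold steady, and the other things are where they were. I'm handing in.

```bash
python3 -c "
from cell import manip
print(manip.sign_off()); s=manip.read_state(); print(s['clock'],s['eef_pos'],s['wrist_force'])"
```

```text
the job is handed in; nothing more can be done
None
the job is handed in; nothing more can be done
```

I slid the orange key out of its stand, set it in the hub with the feather in the keyway, and pushed it down until the collar met the hub. I handed in at about 9.2 s, still gripping the key and pushing down.

**Last checks**
- **Seating:** the TCP stopped at 111.8 mm and the upward force rose from about 11 N to about 22 N. That puts the tip about 50 mm below the mouth, and the side view shows the collar flat on the hub.
- **Keyway:** no searching turn was needed. I measured the keyway direction in the top image (about -0.137 rad) and turned the key to it before lowering, and the feather went straight in.
- **Grip:** the fingers were 13.9 mm apart on the 14 mm grip, with the grip force set to 60 N.
- **Bystanders:** in the last side view, the bystanders stand where they were.

**What disagreed or could not be checked**
- The two cameras put the hub about 3 mm apart, so I lined the key up relative to the hub in the side image.
- A sideways force of about 10 N was still on the wrist at the end, while the tool was upright to within about 0.003 rad.
- The arm blocked the top view at both the grasp and the hub, so those checks rest on the side camera and the force readings.
- I had no direct reading of the plunger; its depth is inferred from the tip height and the force.

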